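# Show a thread spool to the inspection camera

### The job

Take the orange thread spool out of the white sorting tray and show its blue label end to the inspection camera: hold it up in the air with the blue end 8 cm in front of the lens, in the middle of the lens's view, the spool in line with the way the lens looks (it looks slantwise down), so that the lens sees that end squarely. Finish while holding the spool still in the gripper like that: do not put it down or let go. Do not touch the camera or its stand, and leave the other spools and the other things where they are.

Things in the scene. Friction and masses are not known exactly. Their poses are not given: they have to be found in the camera images.
- orange_spool: orange thread spool lying in one of the tray's four sections (which one varies): wound cylinder 34 mm in diameter, 60 mm long, with a 22 mm thick core stub 10 mm long at each end (80 mm overall), blue (label end) at +x, white at -x. Origin at its centre, x along its axis to the blue end. 40 to 85 g, any yaw, free to roll; grip it across the wound part
- orange_spool_label (a point): centre of the flat blue end face of the orange spool, 40 mm from the spool's centre
- tray: white open sorting tray, fixed, 265 mm (its x) by 280 mm (its y), 30 mm tall, floor and walls 5 mm thick, a divider along the middle each way (as tall as the walls), so four sections of about 125 x 132 mm with one spool each. Origin at the centre of its underside
- camera_head: camera head: grey box 75 x 52 x 52 mm behind a black lens barrel 40 mm in diameter, 30 mm long. Origin at the middle of the front glass, 270 mm above the table; +x runs back into the box. The lens looks along -x, 0.436 rad (25 degrees) below level, roughly to the robot; y is level. A spool shown right has its x along this +x and its blue face at (-80, 0, 0) mm here
- camstand: fixed stand that carries the camera: dark base plate 120 x 100 x 14 mm and an upright post 20 mm in diameter and 350 mm tall, 30 mm behind (+x) the origin. Origin on the table; the lens glass is 100 mm in front of it (-x). Place and yaw vary; the head is rigidly fixed to it
- teal_spool: a light blue-green thread spool like the orange one (same sizes, frame and ends), lying in another section of the tray: leave it
- burgundy_spool: a dark red thread spool like the orange one (same sizes, frame and ends), lying in another section of the tray: leave it
- grey_spool: a grey thread spool like the orange one (same sizes, frame and ends), lying in another section of the tray: leave it
- button_jar: glass jar with a red cap, 60 mm in diameter, 85 mm tall, standing right of the tray; origin under its centre
- pin_dish: blue ceramic bowl 80 mm across, 25 mm tall, right of the tray; origin under its centre
- pincushion: red round pincushion 72 mm across, 37 mm tall, on the left near the robot; origin under its centre
- scissors: scissors with black loops lying flat on the left, 210 mm long, 12 mm high; origin under the pivot, blades towards +x
There are look-alikes about, which are no part of the job. Of the things like the orange_spool, leave any that is purple or yellow; of the rest the smaller one is meant.

How it is judged:
By the outcome, as a careful person would: the job done as asked, in the order asked, and still so for the second after the job is handed in, while the arm keeps its last pose, push and grip.
It also fails if it takes over 38 s, if anything falls off the work surface, if the arm or the gripper's body presses on something with over 40 N, if the wrist force passes 120 N, or if a joint passes its speed limit or range.

### The arm

A 6-joint arm with a two-finger parallel gripper is mounted at the origin on the work surface. World frame = base frame: x ahead of the robot, y to its left, z up, the work surface at z = 0. Lengths are in m, angles in degrees, forces in N, time in s.
With the tool pointing down it reaches from about 0.25 to 0.775 m from the base axis. Payload 8.9 kg.
Tool frame: the origin (TCP) lies between the finger pads; the fingertips stand 11 mm ahead of it and the grasp point (between the pads) lies 8 mm behind it; z points along the fingers, y is the line along which they close (so a half turn about z gives the same grasp; the last joint's range is limited). The gripper opens to 85 mm and grips with 20 to 120 N. Pads are 22 mm wide; open, the fingers measure 114 mm over their backs; the gripper's body (76 mm by 85 mm) begins 54 mm behind the grasp point. The pads swing forward as they close: fully open they stand 13 mm farther back than shut.
Start: joints at [-75.476, 16.656, -8.789, 64.555, 0, 82.019], TCP at [0.201, -0.485, 0.242] pointing down, gripper open.
Joint ranges: [-144.48, 144.48], [-52.06, 99.96], [-74.48, 78.29], [-112.23, 115.85], [-86.99, 84.42], [-180, 180]. Speed limits (degrees/s): [127.2, 127.2, 159.86, 180, 180, 180].

### API

Orientations are given as [roll, pitch, yaw] about the fixed x, y, z axes, in that order (R = Rz(yaw) Ry(pitch) Rx(roll)).
In Python, from bench import status, camera, arm gives the robot as it stands.
- The arm moves only by the tool drive_tool, never from a script. Its argument "motion" is a list that holds one entry, the list of rows, each a list of 4 numbers: the shift along the tool's x, y, z in units of 40 mm (1.0 is 40 mm), then the turn about the tool's z in units of 8 degrees (1.0 is 8 degrees). In form: [[[dx, dy, dz, turn], ...]]. A call has 1 to 20 rows; each row is the pose to reach, as a shift and turn from the pose commanded when the call began, along the tool's axes at that moment; what a row does not reach only later rows make up. A row lasts 1/8 s, in which the tool goes at most 62.5 mm and 10.7 degrees, less where a joint would pass 70% of its speed; a pose out of reach is approached as far as the arm can. A call with a gripper value outside its range is refused whole. "gripper" is the closure, from 0 (fully open) to 1 (shut), set as the call begins (left out, the last holds). The fingers move at their own pace and stop on an object; "grip_force" is the grip in N (left out, the last holds). Time passes only in rows, so rows that repeat a pose let the fingers close. It gives the time, the measured TCP pose, the force, the opening and the grip force at its end, in the units of the state.
- status.read_state(): the state, without advancing time (a new reading comes with each control period).
- camera(name): name is "scene" or "top" or "wrist"; returns a dict with "pixels" (420x560x3 uint8, red, green, blue), "fov_y" (degrees; the focal length in pixels is half the picture's height over the tangent of half this angle, whatever the lens; pixels are square), "cx", "cy" (the principal point, pixels), "distortion" ([k1, k2, p1, p2, k3] as OpenCV has them; the pictures are not rectified), "pose" (4x4, takes a point from camera to world coordinates). Camera axes: x right, y up, looking along -z (the intrinsics and any distortion apply to the point x, -y, -z); pixel columns grow to the right and rows downward; lengths in m; the calibration is good to about 2 mm. A picture is of the moment at which its call begins. There is no depth.
- arm.job_done(): hands the job in; it is judged then, once.
The state is a dict: "clock": time; "joints": joint angles; "joint_velocities": joint speeds; "joint_torque": joint torques, N m; "ee_pos": TCP position; "ee_rot": TCP orientation; "wrist_force": force on the tool from outside, world axes, zero at the start; "torque": the same for the moment, N m; "width": finger opening in m; "finger_force": force on a finger pad.
Only numpy, scipy, OpenCV 4.12 (cv2) and the standard library are available. Lean on these libraries where they do the work, as an engineer would, in place of code of your own. Each camera call takes 0.05 s, during which the arm holds its last target. There are 200 camera calls.

## Working session

There is one attempt and no reset: what is moved stays moved. The work goes in short steps, Python scripts to look and compute and a tool call to move; the robot and the scene stay as the last step left them, time stands still between calls to the robot, and variables do not carry over. Pictures are saved under pics/ and viewed, at most 10 in all, crops included, and the job is handed in when it is done.

Besides the shell and the picture viewer there is one more tool, called as a command line: name --argument value ..., lists and objects as JSON in quotes. drive_tool: Moves the arm, as the interface text tells. Its arguments: {"type":"object","properties":{"motion":{"type":"array","items":{"type":"array","items":{"type":"array","items":{"type":"number"}}}},"gripper":{"type":"number"},"grip_force":{"type":"number"}},"required":["motion"]}

```bash
ls; mkdir -p pics; python3 - <<'E'
from bench import status,camera,arm
import cv2
print(status.read_state())
for n in("scene","top"):
    c=camera(n); cv2.imwrite(f"pics/{n}0.png",c["pixels"][:,:,::-1]); print(n,{k:v for k,v in c.items() if k!="pixels"})
E
```

```text
pics
{'clock': 0.0, 'joints': array([-7.54754959e+01,  1.66889272e+01, -8.82875428e+00,  6.45549379e+01,
       -8.05622616e-04,  8.20197204e+01]), 'joint_velocities': array([-0.02481716, -0.0720852 ,  0.07657555,  0.00708862,  0.00828316,
        0.14087835]), 'joint_torque': array([ 7.93304462e-04, -5.37142932e+01,  3.31373513e+01,  1.58308150e-02,
       -1.48894742e-04, -1.99429763e-06]), 'ee_pos': array([ 0.20085496, -0.4846213 ,  0.24174738]), 'ee_rot': array([-1.79927972e+02, -9.28409376e-03,  2.25047784e+01]), 'wrist_force': array([-0.40253682,  1.11629078,  0.62070097]), 'torque': array([-0.04130888,  0.03751061, -0.02109352]), 'finger_force': 0.0, 'width': 0.08525639599839197}
scene {'fov_y': 43.44582319573029, 'cx': 270.33311986518817, 'cy': 205.65949728960504, 'distortion': array([-0.15861964,  0.        ,  0.        ,  0.        ,  0.        ]), 'pose': array([[-0.24877729, -0.57481708,  0.77954807,  1.64225399],
       [ 0.96833491, -0.16498732,  0.18736779,  0.24502379],
       [ 0.02091334,  0.80147646,  0.59766054,  1.03190072],
       [ 0.        ,  0.        ,  0.        ,  1.        ]])}
top {'fov_y': 57.248498355049534, 'cx': 275.56951725802037, 'cy': 208.92564006798702, 'distortion': array([0.00645014, 0.        , 0.        , 0.        , 0.        ]), 'pose': array([[ 0.00862496,  0.99345549, -0.11389379,  0.40798328],
       [-0.99974864,  0.01092416,  0.01957858,  0.00761625],
       [ 0.02069464,  0.1136963 ,  0.9933    ,  1.20045104],
       [ 0.        ,  0.        ,  0.        ,  1.        ]])}
```

View pics/scene0.png

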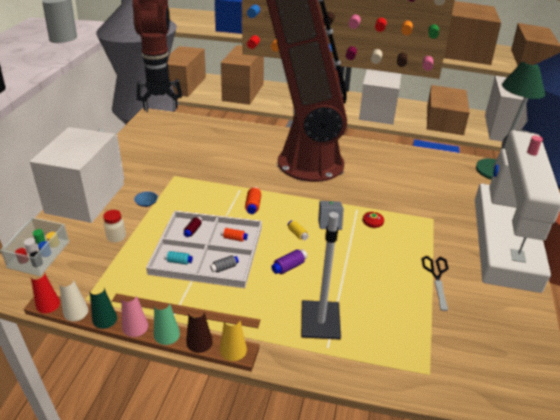

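View pics/top0.png

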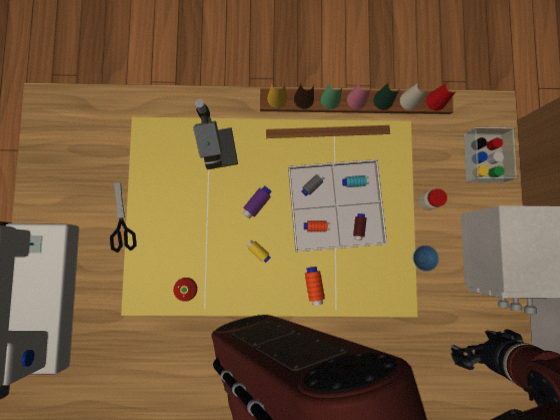

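Scene: the tray holds burgundy (193,227), orange (235,234), teal (179,257) and grey (225,263) spools, and the camera head is near (332,215). Look-alikes in the top view: orange in tray (317,226), larger orange outside (314,285), purple (257,201), yellow (259,251). I choose the tray one (the smaller) and check it in a crop.

```bash
python3 - <<'E'
import cv2,numpy as np
t=cv2.imread("pics/top0.png"); s=cv2.imread("pics/scene0.png")
a=cv2.resize(t[150:255,280:390],None,fx=4,fy=4,interpolation=2)[:420]
b=cv2.resize(t[95:175,180:245],None,fx=4,fy=4,interpolation=2)
d=cv2.resize(s[195:345,290:355],None,fx=4,fy=4,interpolation=2)
o=np.zeros((600,440+260+0,3),np.uint8); o[:420,:440]=a
o[:320,440:700]=b
cv2.imwrite("pics/crop1.png",o); cv2.imwrite("pics/crop2.png",d)
E
```

```text
(no output)
```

View pics/crop1.png

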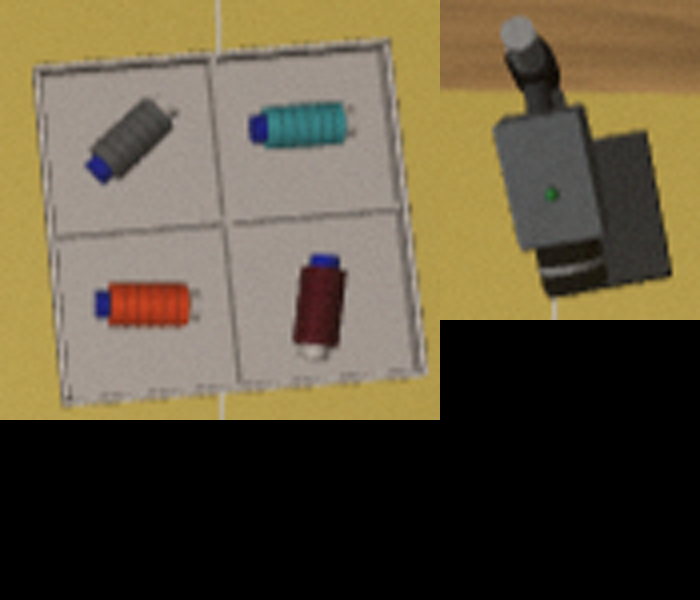

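View pics/crop2.png

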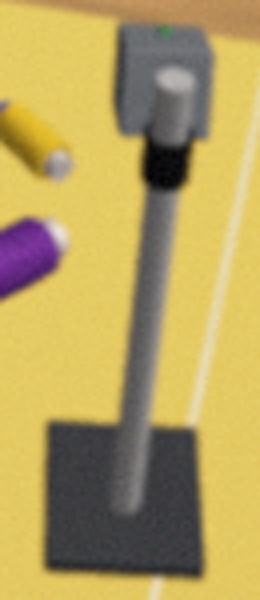

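Crop check: the orange spool in the tray's lower-left section, blue end left (top px ≈304,226) and white end right (≈330,226). It is like the others in size, so it is the one. The camera's lens points down the image, toward the robot. I fit the poses next.

```bash
cat > h.py <<'E'
import numpy as np,cv2
from scipy.optimize import least_squares
from scipy.spatial.transform import Rotation as R
from bench import status,camera,arm
def K(c):
    f=c["pixels"].shape[0]/2/np.tan(np.radians(c["fov_y"]/2)); return np.array([[f,0,c["cx"]],[0,f,c["cy"]],[0,0,1.]])
def proj(c,P):
    P=np.atleast_2d(P); T=np.linalg.inv(c["pose"]); q=(P@T[:3,:3].T+T[:3,3])*[1,-1,-1]
    return cv2.projectPoints(q.reshape(-1,1,3),np.zeros(3),np.zeros(3),K(c),np.array(c["distortion"]))[0].reshape(-1,2)
def ray(c,uv):
    n=cv2.undistortPoints(np.array(uv,float).reshape(-1,1,2),K(c),np.array(c["distortion"])).reshape(-1,2)
    d=np.c_[n[:,0],-n[:,1],-np.ones(len(n))]@c["pose"][:3,:3].T
    return c["pose"][:3,3],d
def onz(c,uv,z):
    o,d=ray(c,uv); return o+d*((z-o[2])/d[:,2])[:,None]
E
python3 - <<'E'
from h import *
s=camera("scene");t=camera("top")
# stand frame points
a=.436
Hd=lambda p:np.array([-.1,0,.27])+np.array([np.cos(a)*p[0]-np.sin(a)*p[2],p[1],np.sin(a)*p[0]+np.cos(a)*p[2]])
pts=[(s,(.03,0,.014),(321.25,322)),(s,(.03,0,.35),(334.25,214.5)),(t,(.03,0,.35),(199.75,103.75)),
(t,Hd((.03,-.026,.026)),(221.75,154.5)),(t,Hd((.03,.026,.026)),(200.5,157.5)),(t,Hd((.105,.026,.026)),(193.75,126.25)),(t,Hd((.105,-.026,.026)),(215.5,121.25))]
sc=[(302.5,300.75),(338.25,302.5),(340.5,339.25),(301.5,337.5)]
for (x,y),uv in zip([(-.06,-.05),(-.06,.05),(.06,.05),(.06,-.05)],sc): pts.append((s,(x,y,.014),uv))
tp=[((.06,-.05),(231.25,128.25)),((-.06,-.05),(237.5,164.25))]
for (x,y),uv in tp: pts.append((t,(x,y,.014),uv))
W=lambda v,p:np.r_[v[0]+np.cos(v[2])*p[0]-np.sin(v[2])*p[1],v[1]+np.sin(v[2])*p[0]+np.cos(v[2])*p[1],p[2]]
f=lambda v:np.concatenate([proj(c,W(v,p))[0]-uv for c,p,uv in pts])
r=least_squares(f,[.6,.15,.2],loss='soft_l1'); v=r.x
print("stand",v,np.degrees(v[2]));print(f(v).reshape(-1,2).round(1))
print("lens",W(v,(-.1,0,.27)))
for k in (80,120): print(k,W(v,Hd((-k/1000,0,0))))
print(onz(t,[(304,225.75),(330,225.75)],.022), onz(t,[(280+35/4,150+65/4),(280+388/4,150+40/4),(280+425/4,150+372/4),(280+65/4,150+403/4)],.03))
p=t["pixels"].astype(int);m=(p[...,0]>150)&(p[...,1]<100)&(p[...,2]<80);m[:,:290]=0;m[:210]=0;m[240:]=0;m[:,345:]=0
print(onz(t,[np.argwhere(m).mean(0)[::-1]],.03))
E
```

```text
stand [0.72065404 0.16264918 0.22166503] 12.700470452540142
[[-0.5 -1.3]
 [-0.7  1.1]
 [-1.3 -1.9]
 [-0.  -2.3]
 [-0.4 -0.9]
 [-1.7 -1.4]
 [-1.2 -0.8]
 [-2.  -6.5]
 [-0.2 -7.1]
 [ 0.8 -8.8]
 [-0.3 -8.2]
 [-0.1  3. ]
 [ 1.3  3.4]]
lens [0.62310077 0.14066376 0.27      ]
80 [0.55235918 0.12472084 0.23621464]
120 [0.51698839 0.11674938 0.21932195]
[[ 0.49203863 -0.10342778  0.022     ]
 [ 0.49285139 -0.18354593  0.022     ]] [[ 0.67595342 -0.05521915  0.03      ]
 [ 0.69947405 -0.3309724   0.03      ]
 [ 0.44136737 -0.35376098  0.03      ]
 [ 0.4154193  -0.07918034  0.03      ]]
[[ 0.49226442 -0.14184357  0.03      ]]
```

```bash
python3 - <<'E'
from h import *
s=camera("scene");t=camera("top")
a=.436
Hd=lambda p:np.array([-.1,0,.27])+np.array([np.cos(a)*p[0]-np.sin(a)*p[2],p[1],np.sin(a)*p[0]+np.cos(a)*p[2]])
pts=[(s,(.03,0,.014),(321.25,322)),(s,(.03,0,.35),(334.25,214.5)),(t,(.03,0,.35),(199.75,103.75)),
(t,Hd((.03,-.026,.026)),(221.75,154.5)),(t,Hd((.03,.026,.026)),(200.5,157.5)),(t,Hd((.105,.026,.026)),(193.75,126.25)),(t,Hd((.105,-.026,.026)),(215.5,121.25))]
B=[(s,(-1,-1),(302.5,300.75)),(s,(-1,1),(338.25,302.5)),(s,(1,1),(340.5,339.25)),(s,(1,-1),(301.5,337.5)),(t,(1,-1),(231.25,128.25)),(t,(-1,-1),(237.5,164.25))]
W=lambda v,p:np.r_[v[0]+np.cos(v[2])*p[0]-np.sin(v[2])*p[1],v[1]+np.sin(v[2])*p[0]+np.cos(v[2])*p[1],p[2]]
f=lambda v:np.concatenate([proj(c,W(v,p))[0]-uv for c,p,uv in pts+[(c,(v[3]+.06*x,.05*y,.014),uv) for c,(x,y),uv in B]])
r=least_squares(f,[.6,.15,.2,0.03]); v=r.x
print("stand",v,np.degrees(v[2]));print(f(v).reshape(-1,2).round(1).tolist())
print("lens",W(v,(-.1,0,.27)))
for k in (80,120): print(k,W(v,Hd((-k/1000,0,0))))
E
```

```text
stand [0.71771352 0.16171998 0.19893305 0.02398049] 11.39802429076247
[[-0.9, -2.2], [-1.2, 0.2], [-0.6, -0.7], [-0.4, -0.7], [-0.9, 0.2], [-1.5, -0.3], [-0.9, 0.7], [-1.7, -1.0], [0.6, -1.0], [0.6, -1.9], [-1.1, -2.0], [-0.6, -3.0], [-0.1, -2.6]]
lens [0.61968572 0.14195763 0.27      ]
80 [0.54860002 0.12762679 0.23621464]
120 [0.51305717 0.12046137 0.21932195]
```

Both poses are known to a few mm. The tool always points down, so I plan as follows:
1. Grip the spool slightly toward its white end.
2. Press its blue side on the tray's wall, so it tilts 25° in the pads.
3. Carry it to the lens.

First I move above it while turning.

drive_tool --motion '[[[0.5, -0.25, 0.1, -1.3], [1.2, -0.6, 0.2, -2.6], [2.0, -1.0, 0.4, -3.9], [2.8, -1.4, 0.6, -5.2], [3.6, -1.8, 0.8, -6.5], [4.4, -2.2, 0.9, -7.8], [5.2, -2.6, 1.0, -9.1], [6.0, -3.0, 1.1, -10.4], [6.8, -3.4, 1.2, -11.7], [7.6, -3.8, 1.3, -13], [8.4, -4.2, 1.4, -14.3], [9.0, -4.5, 1.5, -15.6], [9.5, -4.75, 1.6, -16.9], [9.9, -4.95, 1.7, -18.2], [9.9, -4.95, 1.8, -19.5], [9.9, -4.95, 1.8, -20.8], [9.9, -4.95, 1.8, -22.1], [9.9, -4.95, 1.8, -23.4], [9.9, -4.95, 1.8, -24.7], [9.9, -4.95, 1.8, -26]]]' --gripper 0

```text
clock: 2.8
ee_pos: [0.491, -0.1505, 0.1703]
ee_rot: [180.0, -0.0, -129.2]
wrist_force: [-0.4, 0.5, -0.9]
width: 0.0853
finger_force: 0.0
```

drive_tool --motion '[[[0, 0, 0, -1.3], [0, 0, 0, -2.6], [0, 0, 0, -3.9], [0, 0, 0, -4.9], [0, 0, 0, -4.9], [0, 0, 0, -4.9]]]'

```text
clock: 3.55
ee_pos: [0.491, -0.1505, 0.1703]
ee_rot: [180.0, 0.0, -90.5]
wrist_force: [0.0, 0.3, -0.2]
width: 0.0854
finger_force: 0.0
```

```bash
python3 - <<'E'
from h import *
c=camera("wrist"); cv2.imwrite("pics/w1.png",c["pixels"][:,:,::-1])
print(c["fov_y"],c["pose"].round(3).tolist(),c["distortion"])
s=status.read_state();print(s["clock"],s["joints"].round(1),s["ee_pos"],s["ee_rot"])
p=cv2.cvtColor(c["pixels"],cv2.COLOR_RGB2HSV)
m=((p[...,0]<12)&(p[...,1]>170)&(p[...,2]>110)).astype(np.uint8)
n,l,st,ce=cv2.connectedComponentsWithStats(m)
for i in range(1,n):
    if st[i,4]>300:
        r=cv2.minAreaRect(np.argwhere(l==i)[:,::-1].astype(np.float32)); print(st[i],ce[i],r,onz(c,[ce[i]],.028),onz(c,[ce[i]],.022))
E
```

```text
68.67449319792442 [[-1.0, -0.009, -0.003, 0.492], [0.01, -0.95, -0.313, -0.231], [0.0, -0.313, 0.95, 0.301], [0.0, 0.0, 0.0, 1.0]] [-0.02682306  0.          0.          0.          0.        ]
3.6 [ -25.2   18.5  -17.6   53.9    0.  -114.8] [ 0.49099884 -0.15050808  0.17029509] [ 1.79999017e+02  1.67758504e-03 -9.04409376e+01]
[ 262  176   36   65 2151] [279.93630869 207.70897257] ((279.4999694824219, 207.99998474121094), (63.99999237060547, 34.99999237060547), 90.0) [[ 0.49503961 -0.14025213  0.028     ]] [[ 0.49510958 -0.13826058  0.022     ]]
[ 424  183  103   60 4046] [476.30202669 213.19031142] ((473.190185546875, 212.40304565429688), (47.137245178222656, 105.61239624023438), 80.81116485595703) [[ 0.30854777 -0.13293044  0.028     ]] [[ 0.30451229 -0.13077771  0.022     ]]
```

View pics/w1.png

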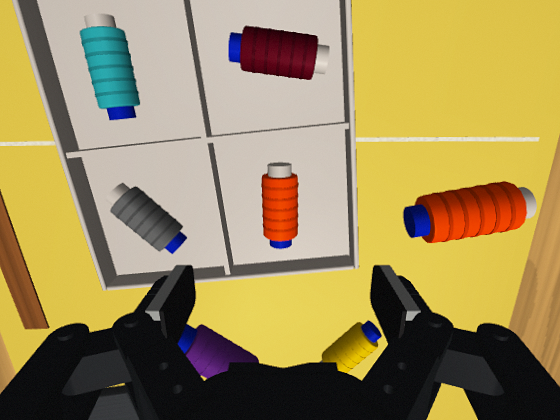

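The wrist view shows the orange spool upright in the picture at (280,207), blue end down at (280,243), walls clear. I narrow the fingers and descend.

drive_tool --motion '[[[0, -0.09, 0.8, 0], [0, -0.09, 1.6, 0], [0, -0.09, 2.4, 0], [0, -0.09, 3.0, 0], [0, -0.09, 3.4, 0], [0, -0.09, 3.65, 0], [0, -0.09, 3.78, 0], [0, -0.09, 3.78, 0]]]' --gripper 0.35

```text
clock: 4.6
ee_pos: [0.4947, -0.1506, 0.0192]
ee_rot: [-180.0, -0.0, -90.3]
wrist_force: [0.7, -0.8, -0.3]
width: 0.0554
finger_force: 0.0
```

drive_tool --motion '[[[0, 0, 0, 0], [0, 0, 0, 0], [0, 0, 0, 0], [0, 0, 0, 0], [0, 0, 0, 0], [0, 0, 0, 0]]]' --gripper 1 --grip_force 25

```text
clock: 5.35
ee_pos: [0.495, -0.1508, 0.0196]
ee_rot: [-180.0, -0.0, -90.3]
wrist_force: [-1.3, -0.4, 6.6]
width: 0.0331
finger_force: 25.8
```

drive_tool --motion '[[[0, 0, -0.4, 0], [0, 0, -0.9, 0], [-0.4, 0, -0.9, 0], [-0.8, 0, -0.9, 0], [-1.07, 0, -0.9, 0], [-1.07, 0, -0.9, 0], [-1.07, 0, -0.9, 0]]]'

```text
clock: 6.22
ee_pos: [0.4948, -0.1077, 0.0549]
ee_rot: [180.0, -0.0, -90.3]
wrist_force: [-0.2, -0.5, -1.1]
width: 0.033
finger_force: 25.3
```

drive_tool --motion '[[[0, 0, 0.1, 0], [0, 0, 0.2, 0], [0, 0, 0.25, 0], [0, 0, 0.3, 0], [0, 0, 0.35, 0], [0, 0, 0.4, 0], [0, 0, 0.45, 0], [0, 0, 0.5, 0], [0, 0, 0.5, 0]]]'

```text
clock: 7.35
ee_pos: [0.4957, -0.109, 0.0357]
ee_rot: [-179.9, -0.1, -90.3]
wrist_force: [-0.7, -4.9, 5.6]
width: 0.0331
finger_force: 26.7
```

```bash
python3 - <<'E'
from h import *
c=camera("wrist"); s=camera("scene")
o=np.hstack([cv2.resize(c["pixels"][140:420,140:420],(560,560)),cv2.resize(s["pixels"][190:300,195:255],(240,440))[:,:].repeat(1,0) if 0 else cv2.copyMakeBorder(cv2.resize(s["pixels"][190:300,195:255],(240,440)),0,120,0,0,0)])
cv2.imwrite("pics/w2.png",o[:,:,::-1])
E
```

```text
(no output)
```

View pics/w2.png

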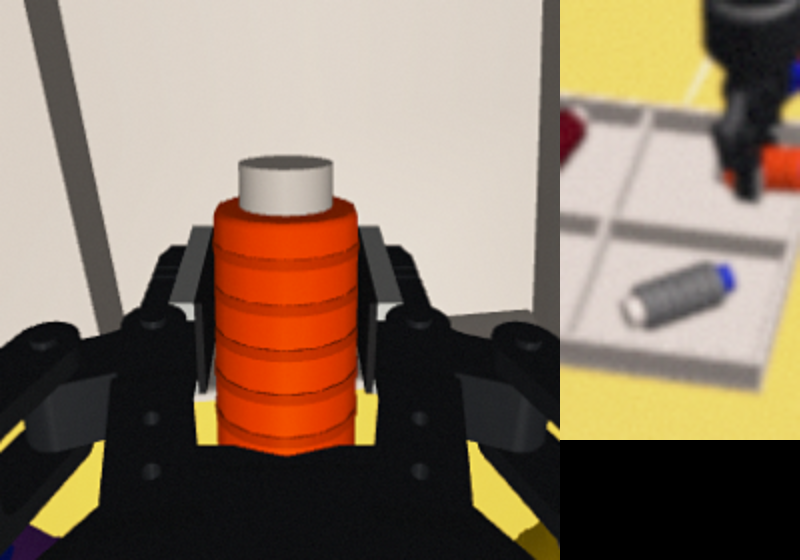

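The wrist crop shows the spool held straight between the pads, white end up at (286,163) in the crop, with the tilt under way. I fit the tilt from the end-face ellipse and the rims.

```bash
cat > fit.py <<'E'
from h import *
ph=np.linspace(0,2*np.pi,181)
def circ(x,r): return np.c_[np.full(181,x),r*np.cos(ph),r*np.sin(ph)]
def spool2tool(v,P):  # v: theta(blue up, tool frame), u along tool x, l along tool y, w along tool z
    th=v[0]; ex=np.array([-np.cos(th),0,-np.sin(th)]); ey=np.array([0,1,0]); ez=np.cross(ex,ey)
    return np.array([v[1],v[3],v[2]])+P@np.array([ex,ey,ez])
def tool2world(s,P): return s["ee_pos"]+P@R.from_euler("xyz",s["ee_rot"],degrees=True).as_matrix().T
def feats(c,s,v):
    q=lambda x,r:proj(c,tool2world(s,spool2tool(v,circ(x,r))))
    a=q(-.04,.011);b=q(-.03,.011);d=q(-.03,.017)
    return np.array([a[:,0].min(),a[:,0].max(),a[:,1].min(),a[:,1].max(),b[:,1].max(),d[:,0].min(),d[:,0].max()])
def fit(c,s,m):
    r=least_squares(lambda v:np.r_[feats(c,s,v)-m,(v[2])*1000/3],[.2,.009,0.002,0],x_scale=[.1,.01,.01,.01]); return r.x,r.fun
E
python3 - <<'E'
from fit import *
c=camera("wrist");s=status.read_state()
m=np.array([239,333,155,171,215,215,357])/2+140
v,f=fit(c,s,m);print(np.degrees(v[0]),v[1:],f.round(1))
E
```

```text
10.829628343612836 [-0.0113375  -0.00071005 -0.00136853] [ 0.4 -0.4 -0.1  0.   0.1 -0.   0.1 -0.2]
```

Tilt is about 11°. I lift, shift 8 mm closer to the wall for more leverage, and press further.

drive_tool --motion '[[[0, 0, -0.3, 0], [-0.1, 0, -0.3, 0], [-0.2, 0, -0.3, 0], [-0.2, 0, -0.2, 0], [-0.2, 0, -0.1, 0], [-0.2, 0, -0.05, 0], [-0.2, 0, 0, 0], [-0.2, 0, 0.04, 0], [-0.2, 0, 0.04, 0]]]'

```text
clock: 8.62
ee_pos: [0.495, -0.1006, 0.0338]
ee_rot: [-180.0, -0.1, -90.3]
wrist_force: [-1.9, -2.7, 6.3]
width: 0.033
finger_force: 27.8
```

```bash
cat >> fit.py <<'E'
def look(name=None):
    c=camera("wrist");s=status.read_state();p=c["pixels"]
    h=cv2.cvtColor(p,cv2.COLOR_RGB2HSV)
    if name: cv2.imwrite(name,cv2.resize(p[140:420,140:420],(560,560),interpolation=2)[:,:,::-1])
    o=((h[...,0]<14)&(h[...,1]>180)&(h[...,2]>70)); o[:, :230]=0;o[:,335:]=0;o[:150]=0
    ys,xs=np.nonzero(o); col=h[:,282:285].mean(1)
    print("orange top row at centre",ys[np.abs(xs-283)<3].min(),"x",xs.min(),xs.max(),"clock",s["clock"])
    for r in range(190,260,1): print(r,p[r,283].tolist(),end=";")
    return c,s
E
python3 - <<'E'
from fit import *
look("pics/w3.png")
E
```

```text
orange top row at centre 246 x 246 319 clock 8.675
190 [223, 214, 204];191 [225, 215, 204];192 [225, 214, 204];193 [224, 214, 204];194 [223, 214, 204];195 [223, 213, 203];196 [224, 214, 203];197 [224, 215, 206];198 [224, 213, 204];199 [225, 213, 203];200 [224, 215, 204];201 [225, 215, 205];202 [224, 214, 204];203 [223, 213, 203];204 [223, 214, 204];205 [224, 214, 205];206 [223, 214, 203];207 [224, 215, 204];208 [226, 216, 204];209 [223, 214, 204];210 [224, 215, 205];211 [225, 214, 204];212 [225, 215, 204];213 [223, 214, 204];214 [225, 215, 205];215 [223, 213, 203];216 [226, 217, 206];217 [227, 217, 206];218 [230, 221, 209];219 [198, 188, 177];220 [118, 112, 105];221 [71, 66, 63];222 [165, 157, 149];223 [205, 197, 188];224 [201, 193, 184];225 [201, 192, 183];226 [201, 193, 184];227 [200, 192, 183];228 [200, 191, 183];229 [200, 191, 182];230 [202, 192, 183];231 [201, 192, 182];232 [202, 192, 183];233 [201, 191, 183];234 [201, 191, 183];235 [201, 192, 183];236 [203, 193, 185];237 [203, 194, 185];238 [200, 192, 180];239 [202, 193, 182];240 [203, 193, 182];241 [201, 192, 181];242 [200, 192, 181];243 [202, 193, 183];244 [206, 199, 189];245 [157, 132, 121];246 [99, 17, 0];247 [121, 29, 0];248 [180, 46, 0];249 [211, 56, 0];250 [220, 57, 0];251 [230, 64, 0];252 [233, 67, 0];253 [232, 65, 0];254 [232, 66, 0];255 [231, 65, 0];256 [232, 68, 0];257 [231, 65, 0];258 [232, 67, 0];259 [231, 66, 0];
```

View pics/w3.png

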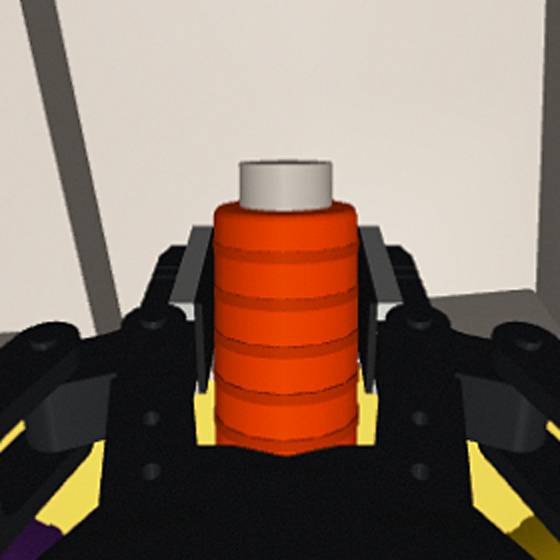

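The picture shows the white end nearly edge-on (crop rows 159–165), so the tilt has increased. I refit.

```bash
python3 - <<'E'
from fit import *
c=camera("wrist");s=status.read_state()
m=np.array([140+239.5/2,140+332.5/2,219.7,222,245,140+215/2,140+357/2])
v,f=fit(c,s,m);print(np.degrees(v[0]),v[1:],f.round(1))
for d in (20,23,25,27):
    w=v.copy();w[0]=np.radians(d); print(d,feats(c,s,w).round(1))
E
```

```text
17.019149993528092 [-0.01094055 -0.00276274 -0.00131795] [ 0.4 -0.5 -0.3  0.5 -0.3  0.2 -0.2 -0.9]
20 [260.5 305.5 220.4 221.  243.  248.1 317.9]
23 [260.8 305.1 219.8 221.5 241.6 248.5 317.6]
25 [261.  304.9 219.2 222.4 241.1 248.7 317.3]
27 [261.2 304.7 218.6 223.3 241.9 248.9 317.1]
```

drive_tool --motion '[[[0, 0, 0.03, 0], [0, 0, 0.06, 0], [0, 0, 0.09, 0], [0, 0, 0.11, 0], [0, 0, 0.11, 0]]]'

```text
clock: 9.35
ee_pos: [0.4952, -0.101, 0.0296]
ee_rot: [-180.0, -0.1, -90.3]
wrist_force: [-2.9, -4.8, 7.9]
width: 0.0328
finger_force: 29.3
```

```bash
cat >> fit.py <<'E'
def meas():
    c=camera("wrist");s=status.read_state();g=cv2.cvtColor(c["pixels"],cv2.COLOR_RGB2GRAY).astype(int)
    p=c["pixels"].astype(int)
    col=p[:,282:285].mean(1); 
    print("dark rows",[(r,col[r].astype(int).tolist()) for r in range(210,250) if col[r].sum()<570])
    row=g[235,240:325]; print("stub row235",row.tolist()); row=p[275,240:325,2]; print("wound row275 blue",row.tolist())
    return c,s
E
python3 - <<'E'
from fit import *
meas()
E
```

```text
dark rows [(220, [197, 188, 178]), (221, [188, 179, 170]), (222, [189, 179, 170]), (223, [189, 180, 171]), (224, [189, 179, 171]), (225, [190, 181, 171]), (226, [190, 181, 172]), (227, [189, 180, 171]), (228, [189, 180, 170]), (229, [189, 180, 171]), (230, [189, 181, 172]), (231, [189, 181, 171]), (232, [190, 181, 171]), (233, [189, 181, 172]), (234, [189, 180, 171]), (235, [189, 181, 172]), (236, [189, 181, 171]), (237, [190, 181, 172]), (238, [189, 180, 172]), (239, [191, 182, 173]), (240, [191, 183, 174]), (241, [194, 189, 180]), (242, [147, 122, 115]), (243, [137, 26, 0]), (244, [182, 44, 0]), (245, [201, 52, 0]), (246, [214, 59, 0]), (247, [222, 61, 0]), (248, [223, 61, 0]), (249, [223, 61, 0])]
stub row235 [215, 216, 215, 216, 217, 217, 216, 216, 216, 217, 218, 216, 217, 217, 215, 217, 217, 217, 219, 222, 89, 111, 124, 131, 136, 143, 146, 149, 153, 155, 160, 163, 164, 167, 167, 172, 171, 174, 176, 180, 182, 184, 184, 183, 182, 181, 181, 178, 176, 175, 175, 170, 172, 170, 170, 166, 164, 160, 160, 153, 151, 144, 142, 132, 122, 117, 231, 223, 221, 221, 221, 222, 220, 221, 222, 221, 222, 221, 222, 221, 222, 220, 222, 220, 220]
wound row275 blue [63, 13, 12, 15, 13, 17, 17, 0, 0, 0, 0, 0, 0, 0, 0, 0, 0, 0, 0, 0, 0, 0, 0, 0, 0, 0, 0, 0, 0, 0, 0, 0, 0, 0, 0, 0, 0, 0, 0, 0, 0, 0, 0, 0, 0, 0, 0, 0, 0, 0, 0, 0, 0, 0, 0, 0, 0, 0, 0, 0, 0, 0, 0, 0, 0, 0, 0, 0, 0, 0, 0, 0, 0, 0, 0, 0, 0, 0, 2, 10, 11, 14, 14, 10, 19]
```

```bash
cat >> fit.py <<'E'
def edges(p):  # p full-res rgb; returns rows,left,right of orange
    d=p[...,0].astype(float)-p[...,2]*1.0; out=[]
    for r in range(262,356,2):
        x=d[r-1:r+2].mean(0); c=x[270:296].mean()*.4
        if c<40: continue
        l=283
        while x[l]>c: l-=1
        l=l+(c-x[l])/(x[l+1]-x[l]); q=283
        while x[q]>c: q+=1
        q=q-(c-x[q])/(x[q-1]-x[q]); out.append((r,l,q))
    return np.array(out)
def model_edges(c,s,v,rows):
    # silhouette: cylinder tangent lines
    q=np.array([proj(c,tool2world(s,spool2tool(v,circ(x,.017)))) for x in np.linspace(-.03,.03,25)])
    L=q[np.arange(25),q[:,:,0].argmin(1)];Rr=q[np.arange(25),q[:,:,0].argmax(1)]
    i=np.argsort(L[:,1]);j=np.argsort(Rr[:,1])
    return np.interp(rows,L[i,1],L[i,0]),np.interp(rows,Rr[j,1],Rr[j,0])
def fit2(c,s,p,top,base):
    e=edges(p)
    def g(v):
        l,r=model_edges(c,s,v,e[:,0]); F=feats(c,s,v)
        return np.r_[(l-e[:,1]),(r-e[:,2]),F[2]-top,F[4]-base]
    r=least_squares(g,[.35,-.011,-.002,0],x_scale=[.1,.01,.01,.01],loss='soft_l1',diff_step=1e-3); return r.x,g(r.x),e
E
python3 - <<'E'
from fit import *
c=camera("wrist");s=status.read_state()
w3=np.zeros((420,560,3),np.uint8);w3[140:,140:420]=cv2.resize(cv2.imread("pics/w3.png"),(280,280),interpolation=cv2.INTER_AREA)[:,:,::-1]
w2=np.zeros((420,560,3),np.uint8);w2[140:,140:420]=cv2.resize(cv2.imread("pics/w2.png")[:,:560],(280,280),interpolation=cv2.INTER_AREA)[:,:,::-1]
for p,t,b in((w2,217.5,247.5),(w3,219.5,245),(c["pixels"],219.8,242.3)):
    v,f,e=fit2(c,s,p,t,b); print(np.degrees(v[0]),v[1:].round(4),np.abs(f).mean(),f[-2:],e[[0,-1]])
E
```

```text
19.68867810418361 [-0.0113 -0.005  -0.0015] 2.0960085490265934 [ 4.84857725 -1.56245882] [[262.         246.73488064 318.59685807]
 [354.         237.67809648 327.27927602]]
48.74419785052662 [-0.0067 -0.0085 -0.0015] 2.032789374457846 [-3.69520278  6.35184085] [[262.         246.55248561 318.52491987]
 [354.         237.62474562 327.35222672]]
46.045476084046065 [-0.0072 -0.0095 -0.0015] 1.999007587193323 [-3.26332756  8.79044521] [[262.         246.3        318.65446429]
 [354.         237.58608363 327.37988678]]
```

```bash
sed -i 's/d=p\[...,0\].astype(float)-p\[...,2\]\*1.0/d=p[...,0].astype(float)-1.5*p[...,1]/' fit.py; python3 - <<'E'
from fit import *
c=camera("wrist");s=status.read_state()
ld=lambda n:np.pad(cv2.resize(cv2.imread(n)[:,:560],(280,280),interpolation=cv2.INTER_AREA)[:,:,::-1],((140,0),(140,140),(0,0)))
for p,t,b in((ld("pics/w2.png"),217.5,247.5),(ld("pics/w3.png"),219.5,245),(c["pixels"],219.8,242.3)):
    v,f,e=fit2(c,s,p,t,b); print(np.degrees(v[0]),v[1:].round(4),np.abs(f).mean(),f[-2:],e[[0,-1]].round(1).tolist())
E
```

```text
10.61730765485223 [-0.0105 -0.0027 -0.0015] 0.16043342185942647 [-0.43770237  0.37759642] [[262.0, 246.6, 318.7], [354.0, 248.8, 316.4]]
16.42534944046144 [-0.0102 -0.0047 -0.0015] 0.18155248026195814 [-0.36208766  0.30829696] [[262.0, 246.4, 318.6], [354.0, 247.9, 317.4]]
22.590617137016295 [-0.0095 -0.0065 -0.0015] 0.1503715919385525 [ 0.02046252 -0.02022062] [[262.0, 246.4, 318.6], [354.0, 246.5, 319.2]]
```

The edge fit is consistent: 10.6°, 16.4°, now 22.6°. One more small press, then lift and measure again.

drive_tool --motion '[[[0, 0, 0.03, 0], [0, 0, 0.05, 0], [0, 0, 0.05, 0], [0, 0, -0.3, 0], [0, 0, -1.0, 0], [0, 0, -2.0, 0], [0, 0, -3.0, 0], [0, 0, -4.0, 0], [0, 0, -4.6, 0], [0, 0, -5.0, 0], [0, 0, -5.0, 0]]]' --grip_force 40

```text
clock: 10.88
ee_pos: [0.4954, -0.0998, 0.2303]
ee_rot: [-179.9, -0.0, -90.3]
wrist_force: [-0.5, -0.9, -1.3]
width: 0.0331
finger_force: 39.8
```

```bash
python3 - <<'E'
from fit import *
c=camera("wrist");s=status.read_state();p=c["pixels"]
col=p[:,282:285].astype(int).mean(1);print([(r,col[r].astype(int).tolist()) for r in range(212,250)])
v,f,e=fit2(c,s,p,219.8,242.); print(np.degrees(v[0]),v[1:].round(4),f[-2:])
print(s["ee_pos"],s["ee_rot"],s["joints"].round(1))
E
```

```text
[(212, [239, 222, 94]), (213, [239, 223, 95]), (214, [239, 222, 93]), (215, [239, 222, 93]), (216, [239, 222, 94]), (217, [238, 222, 92]), (218, [241, 224, 87]), (219, [219, 199, 140]), (220, [179, 171, 168]), (221, [182, 173, 165]), (222, [182, 174, 165]), (223, [182, 174, 164]), (224, [183, 174, 165]), (225, [183, 174, 165]), (226, [183, 174, 165]), (227, [184, 174, 165]), (228, [183, 174, 165]), (229, [184, 175, 166]), (230, [183, 175, 164]), (231, [183, 174, 165]), (232, [183, 174, 164]), (233, [183, 175, 165]), (234, [184, 175, 166]), (235, [183, 174, 165]), (236, [184, 175, 165]), (237, [184, 174, 165]), (238, [184, 175, 167]), (239, [183, 174, 166]), (240, [186, 181, 172]), (241, [162, 141, 128]), (242, [127, 62, 41]), (243, [159, 36, 0]), (244, [190, 48, 0]), (245, [203, 53, 0]), (246, [215, 57, 0]), (247, [218, 58, 0]), (248, [217, 58, 0]), (249, [217, 58, 0])]
24.56553911216422 [-0.0096 -0.0077 -0.0021] [-0.02482037  0.02446414]
[ 0.49491333 -0.09965983  0.22931364] [-1.79966204e+02  4.52593897e-04 -9.02910174e+01] [ -19.7   14.9  -13.2   61.9    0.  -109.4]
```

Tilt is 24.6°, as wanted. I carry it to a standoff 5 cm short of the goal, turning on the way.

drive_tool --motion '[[[-0.2, 0.3, 0, 0.6], [-0.6, 0.6, 0, 1.5], [-1.1, 0.9, 0, 2.5], [-1.7, 1.06, 0.1, 3.5], [-2.3, 1.06, 0.2, 4.5], [-2.9, 1.06, 0.3, 5.5], [-3.5, 1.06, 0.4, 6.5], [-4.1, 1.06, 0.44, 7.5], [-4.6, 1.06, 0.44, 8.4], [-5.0, 1.06, 0.44, 9.1], [-5.2, 1.06, 0.44, 9.6], [-5.21, 1.06, 0.44, 9.79], [-5.21, 1.06, 0.44, 9.79], [-5.21, 1.06, 0.44, 9.79]]]'

```text
clock: 12.68
ee_pos: [0.4534, 0.1085, 0.2113]
ee_rot: [-180.0, -0.0, -168.6]
wrist_force: [0.1, -0.4, -0.2]
width: 0.0328
finger_force: 39.9
```

drive_tool --motion '[[[-0.3, 0, 0, 0], [-0.6, 0, 0, 0], [-0.9, 0, 0, 0], [-1.1, 0, 0, 0], [-1.22, 0, 0, 0], [-1.28, 0, 0, 0], [-1.28, 0, 0, 0]]]'

```text
clock: 13.55
ee_pos: [0.5037, 0.119, 0.2115]
ee_rot: [180.0, -0.0, -168.6]
wrist_force: [-0.2, -1.0, -1.4]
width: 0.0329
finger_force: 39.9
```

```bash
python3 - <<'E'
from fit import *
t=camera("top");sc=camera("scene");c=camera("wrist");s=status.read_state()
v,f,e=fit2(c,s,c["pixels"],219.6,241.5); print(np.degrees(v[0]),v[1:].round(4),f[-2:].round(2))
v[2]=-.0077;v[3]=0 
for P,n in(((.04,0,0),"label"),((-.04,0,0),"white"),((0,0,0),"c")):
    w=tool2world(s,spool2tool(v,np.array([P])));print(n,w.round(4),proj(t,w).round(1),proj(sc,w).round(1))
o=np.hstack([cv2.resize(t["pixels"][95:235,170:270],(400,560),interpolation=2),cv2.resize(sc["pixels"][150:290,280:380],(400,560),interpolation=2)])
cv2.imwrite("pics/g1.png",o[:,:,::-1])
E
```

```text
25.069462209766236 [-0.0109 -0.0069 -0.0002] [-0.31  0.36]
label [[0.5497 0.1283 0.2362]] [[220.4 196.1]] [[325.7 201.9]]
white [[0.4787 0.114  0.2023]] [[226.8 225.2]] [[323.9 196.2]]
c [[0.5142 0.1211 0.2193]] [[223.6 210.8]] [[324.8 199. ]]
```

View pics/g1.png

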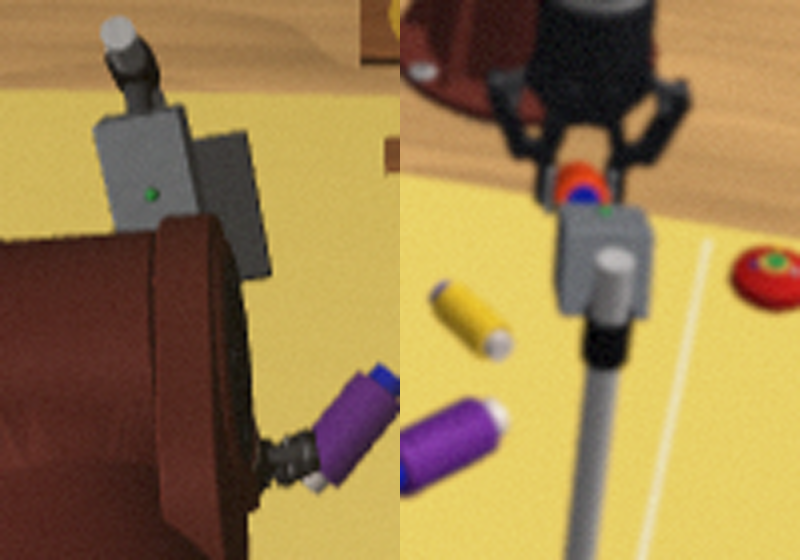

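The picture shows the blue end (crop 584,193) centred just above the head, and the arm clear of it. I refit the head with its corners seen here, so that spool and head are compared in the same view.

```bash
python3 - <<'E'
from fit import *
t=camera("top");s=camera("scene");a=.436
Hd=lambda p:np.array([-.1,0,.27])+np.array([np.cos(a)*p[0]-np.sin(a)*p[2],p[1],np.sin(a)*p[0]+np.cos(a)*p[2]])
W=lambda v,p:np.r_[v[0]+np.cos(v[2])*p[0]-np.sin(v[2])*p[1],v[1]+np.sin(v[2])*p[0]+np.cos(v[2])*p[1],p[2]]
v=[.71771,.16172,.19893]
for x in(.03,.105):
  for y in(-.026,.026):
    for z in(-.026,.026): print(x,y,z,proj(s,W(v,Hd((x,y,z)))).round(1)[0])
# observed blue centroid & visible-blue bbox, orange bbox in scene
p=s["pixels"];h=cv2.cvtColor(p,cv2.COLOR_RGB2HSV)
b=((h[...,0]>108)&(h[...,0]<135)&(h[...,1]>110)&(h[...,2]>50));b[:185]=0;b[210:]=0;b[:,:312]=0;b[:,340:]=0
o=((h[...,0]<12)&(h[...,1]>150)&(h[...,2]>110));o[:185]=0;o[210:]=0;o[:,:312]=0;o[:,340:]=0
for m in(b,o):
    q=np.argwhere(m);print(q.min(0),q.max(0),q.mean(0),len(q))
st=status.read_state();vv=np.array([np.radians(25),-.0103,-.0077,0])
for x,r in((.04,.011),(.03,.011),(.03,.017),(-.03,.017)):
    q=proj(s,tool2world(st,spool2tool(vv,circ(x,r))));print(x,r,q.min(0).round(1),q.max(0).round(1))
E
```

```text
0.03 -0.026 -0.026 [316.9 220.9]
0.03 -0.026 0.026 [318.2 199.4]
0.03 0.026 -0.026 [338.8 221.9]
0.03 0.026 0.026 [340.3 200.4]
0.105 -0.026 -0.026 [318.5 228.6]
0.105 -0.026 0.026 [319.9 205.8]
0.105 0.026 -0.026 [341.7 229.7]
0.105 0.026 0.026 [343.4 207. ]
[197 323] [200 328] [198.71428571 325.42857143] 21
[190 318] [200 331] [194.2375 324.325 ] 80
0.04 0.011 [321.4 197.6] [330. 206.]
0.03 0.011 [321.2 196.9] [329.7 205.2]
0.03 0.017 [318.9 194.6] [332.1 207.5]
-0.03 0.017 [317.8 190.6] [330.4 203. ]
```

```bash
python3 - <<'E'
from fit import *
t=camera("top");s=camera("scene");a=.436
Hd=lambda p:np.array([-.1,0,.27])+np.array([np.cos(a)*p[0]-np.sin(a)*p[2],p[1],np.sin(a)*p[0]+np.cos(a)*p[2]])
W=lambda v,p:np.r_[v[0]+np.cos(v[2])*p[0]-np.sin(v[2])*p[1],v[1]+np.sin(v[2])*p[0]+np.cos(v[2])*p[1],p[2]]
v=[.71771,.16172,.19893]
q=np.array([proj(t,W(v,Hd(p)))[0] for p in circ(0,.02)]);print("lens top model",q.min(0),q.max(0), q[q[:,1].argmax()])
P=cv2.imread("pics/scene0.png").astype(int)
for x in(322,326,338): print(x,"B/R",[(r,P[r,x,0],P[r,x,2]) for r in list(range(196,212))+list(range(224,235))])
T=cv2.imread("pics/top0.png").astype(int)
for x in(205,209,214,219): print(x,[(r,T[r,x,2]) for r in range(152,174)])
for y in (163,166): print(y,[(x,T[y,x,2]) for x in range(200,228)])
E
```

```text
lens top model [205.73924966 163.61008264] [221.86094761 168.03753006] [208.22311839 168.03753006]
322 B/R [(196, np.int64(95), np.int64(191)), (197, np.int64(88), np.int64(184)), (198, np.int64(83), np.int64(173)), (199, np.int64(83), np.int64(166)), (200, np.int64(100), np.int64(153)), (201, np.int64(107), np.int64(125)), (202, np.int64(111), np.int64(106)), (203, np.int64(111), np.int64(104)), (204, np.int64(113), np.int64(103)), (205, np.int64(113), np.int64(106)), (206, np.int64(107), np.int64(103)), (207, np.int64(113), np.int64(106)), (208, np.int64(105), np.int64(97)), (209, np.int64(107), np.int64(98)), (210, np.int64(109), np.int64(101)), (211, np.int64(110), np.int64(103)), (224, np.int64(111), np.int64(104)), (225, np.int64(109), np.int64(101)), (226, np.int64(108), np.int64(99)), (227, np.int64(108), np.int64(102)), (228, np.int64(102), np.int64(127)), (229, np.int64(91), np.int64(180)), (230, np.int64(91), np.int64(218)), (231, np.int64(101), np.int64(230)), (232, np.int64(96), np.int64(227)), (233, np.int64(98), np.int64(228)), (234, np.int64(101), np.int64(230))]
326 
[... 4367 characters left out ...]
np.int64(57)), (224, np.int64(56)), (225, np.int64(53)), (226, np.int64(54)), (227, np.int64(56))]
166 [(200, np.int64(176)), (201, np.int64(182)), (202, np.int64(180)), (203, np.int64(178)), (204, np.int64(179)), (205, np.int64(121)), (206, np.int64(36)), (207, np.int64(33)), (208, np.int64(32)), (209, np.int64(29)), (210, np.int64(33)), (211, np.int64(30)), (212, np.int64(29)), (213, np.int64(32)), (214, np.int64(35)), (215, np.int64(29)), (216, np.int64(28)), (217, np.int64(34)), (218, np.int64(29)), (219, np.int64(35)), (220, np.int64(36)), (221, np.int64(37)), (222, np.int64(54)), (223, np.int64(77)), (224, np.int64(76)), (225, np.int64(103)), (226, np.int64(134)), (227, np.int64(141))]
```

```bash
python3 - <<'E'
from bench import status,arm
s=status.read_state();print(s["clock"],s["ee_pos"],abs(s["joint_velocities"]).max(),s["finger_force"])
print(arm.job_done())
E
```

```text
13.9 [0.50365327 0.11896267 0.21157529] 0.06739656273263848 39.92744028568268
the job is handed in; nothing more can be done
None
```

The job is handed in at 13.9 s: the arm is holding the orange spool still, with its blue end about 8 cm in front of the lens, centred, and tilted about 25° in line with it. By my image fits, position is good to about 2–3 mm; the verdict was not shown.

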